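Clear the contact grill and hold its lid half open

ROBOT

A 7-joint arm with a two-finger parallel gripper is mounted at the origin on the work surface. World frame = base frame: x ahead of the robot, y to its left, z up, the work surface at z = 0. Lengths are in m, angles in rad, forces in N, time in s.
With the tool pointing down it reaches from about 0.425 to 1.025 m from the base axis. Payload 9.4 kg.
Tool frame: the origin (TCP) lies midway between the tips of the shut fingers; the grasp point (between the pads) lies 19 mm behind it; z points along the fingers, y is the line along which they close (so a half turn about z gives the same grasp; the last joint's range is limited). The gripper opens to 85 mm and grips with 20 to 120 N. Pads are 22 mm wide; open, the fingers measure 114 mm over their backs; the gripper's body (76 mm by 85 mm) begins 54 mm behind the grasp point. The pads swing forward as they close: fully open they stand 13 mm farther back than shut.
Start: joints at [1.026, 0.599, -0.003, 1.599, 0.002, 0.943, -0.08], TCP at [0.327, -0.647, 0.231] pointing down, gripper open.
Joint ranges: [-2.57, 2.57], [-0.35, 1.97], [-1.29, 1.29], [0.11, 2.56], [-1.05, 4.19], [0.11, 1.86], [-2.63, 2.63]. Speed limits (rad/s): [2.22, 2.22, 3.01, 3.01, 3.14, 3.14, 3.14].

INTERFACE

Orientations are given as a unit quaternion [x, y, z, w].
In Python, from station import sense, optics, sign_off gives the robot as it stands. The module is installed in compiled form; this text tells all that it offers.
- The arm moves only by the tool drive_tool, never from a script. Its argument "deltas" is a list of rows, each a list of 3 entries, a list of its own where there are three numbers: the shift along the tool's x, y, z in cm, then the turn, a rotation vector about the tool's x, y, z in degrees, then the opening, from 0 (shut) to 1 (fully open). In form: [[[dx, dy, dz], [ax, ay, az], fingers], ...]. A call has 1 to 10 rows; each row shifts and turns the commanded pose from where the row before left it, along the tool's axes as they then stand; what a row does not reach is not made up. A row lasts 1/12 s, in which the tool goes at most 41.7 mm and 7.16 degrees, less where a joint would pass 70% of its speed; a pose out of reach is approached as far as the arm can. A call is refused whole if a number of a shift passes 4.17 or a number of a turn 7.16, either way. A call with a gripper value outside its range is refused whole. The fingers move at their own pace and stop on an object; "newtons" is the grip in N (left out, the last holds). Time passes only in rows, so rows that do not move let the fingers close. It gives the time, the measured TCP pose, the force, the opening and the grip force at its end, in the units of the state.
- sense(): the state, without advancing time (a new reading comes with each control period).
- optics.read_camera(name): name is "scene" or "side" or "wrist"; returns a dict with "frame" (420x560x3 uint8, red, green, blue), "intrinsics" (3x3 intrinsics, pixels), "k1" (the pictures are not rectified: a ray, as slopes to the right and down, at radius r is drawn at 1 + k1 r^2 times it, then the intrinsics apply), "extrinsics" (4x4, takes a point from world to camera coordinates). Camera axes: x right, y down, z forward; pixel columns grow to the right and rows downward; lengths in m; the calibration is good to about 2 mm. A picture is of the moment at which its call begins. There is no depth.
- sign_off(): hands the job in; it is judged then, once.
The state is a dict: "time": time; "qpos": joint angles; "joint_vel": joint speeds; "tau": joint torques, N m; "tcp_pos": TCP position; "orientation": TCP orientation; "wrist_force": force on the tool from outside, world axes, zero at the start; "moment": the same for the moment, N m; "opening": opening from 0.0 (shut) to 1.0 (fully open); "grip_force": force on a finger pad.
Only numpy, scipy, OpenCV 4.12 (cv2) and the standard library are available. Lean on these libraries where they do the work, as an engineer would, in place of code of your own. Each camera call takes 0.05 s, during which the arm holds its last target. There are 200 camera calls.

TASK

The dark pepper mill has been left standing on the lid of the contact grill. Move it to the empty blue coaster, stand it upright there, wholly on the coaster, and let go of it; only then raise the grill's lid to 45 degrees open and keep holding it there with the gripper, still, for me to lay the bread in: the lid falls shut by itself, so your program finishes while holding it. Do not tip the mill over, do not let the lid drop, and leave everything else on the worktop where it stands.

Things in the scene. Friction and masses are not known exactly. Their poses are not given: they have to be found in the camera images.
- grill: Contact grill (panini press), fixed: black base 260 deep x 290 wide, brushed steel lid, 105 high with the lid shut. Origin: centre of its underside, on the worktop. x axis from its front (handle side, towards the robot) to its back (hinge side), y to the left seen from the robot, z up. Two hinge posts at its back, 86 high, out to y +-158. Sizes in mm.
- grill_lid (a joint): Opening angle of the grill's lid in rad: 0 shut (flat), grows as the front edge rises, 0.785 is 45 degrees, stop at 1.35. No spring or catch; the hinge has next to no friction, so the lid falls shut from any angle when let go. The lid weighs 0.5 to 0.9 kg (about 2.4 to 4.4 N at the bar, straight up). Sizes in mm.
- grill_hinge (a point): Middle of the lid's hinge line, which runs along the grill's y axis: 120 behind the grill's origin (+x of the grill), 70 above the worktop. Its axes turn with the lid: at angle 0 they are the grill's axes. Sizes in mm.
- grill_bar (a point): Middle of the lid's handle: round black bar, 18 in diameter, 180 long along the grill's y, on two arms 14 wide at y +-80. Shut: 175 in front of the grill's origin, 95 above the worktop; 36 of free gap, open above and below, between bar and lid. 295 from the hinge along the lid and 25 above it in the lid's frame. It can turn between the fingers: the gripper may stay pointing down. Sizes in mm.
- lid_top (a point): Centre of the lid's flat steel top (250 deep x 280 wide); 105 above the worktop when shut, on which the pepper mill stands at the start. Sizes in mm.
- pepper_mill: Pepper mill of dark wood, loose, upright, about 0.2 kg, turned round: foot 52 in diameter up to 30 high, waist 38 at 55, straight head 44 in diameter from 72 to 108, closes to 28 at 118, small steel knob on top to 131. Origin: centre of its underside; z up along the mill. Starts on the grill's lid. Sizes in mm.
- blue_coaster: Round blue ceramic coaster, 110 in diameter, 8 thick, fixed on the worktop, empty; left or right of the grill. Origin: centre of its underside (its top is 8 above). Sizes in mm.
- grey_coaster: Round dark grey coaster, 110 in diameter, 8 thick, fixed; it carries the mug, to the other side from the blue one. Origin: centre of its underside. Sizes in mm.
- mug: White mug, 76 in diameter and 90 high, with a handle, on the grey coaster; leave alone. Origin: centre of its underside. Sizes in mm.
- salt_mill: Salt mill of pale wood, same shape as the pepper mill, on the worktop at the back left; leave alone. Origin: centre of its underside. Sizes in mm.
- spray_bottle: Amber bottle with black cap, 64 in diameter, 190 high, at the back right; leave alone. Origin: centre of its underside. Sizes in mm.
Not all that is in view belongs to the job. Leave any purple look-alike of the pepper_mill alone. Several things look just like the blue_coaster: the one meant starts nearest to the robot's base.

How it is judged:
By the outcome, as a careful person would: the job done as asked, in the order asked, and still so for the second after the job is handed in, while the arm keeps its last pose, push and grip.
It also fails if it takes over 51 s, if anything falls off the work surface, if the arm or the gripper's body presses on something with over 40 N, if the wrist force passes 120 N, or if a joint passes its speed limit or range.

## Working session

There is one attempt and no reset: what is moved stays moved. The work goes in short steps, Python scripts to look and compute and a tool call to move; the robot and the scene stay as the last step left them, time stands still between calls to the robot, and variables do not carry over. Pictures are saved under pics/ and viewed, at most 14 in all, crops included, and the job is handed in when it is done.

Besides the shell and the picture viewer there is one more tool, called after "Call:" as name(argument=value, ...), one argument or row to a line, values as JSON. drive_tool: Moves the arm, as the interface text tells. Its arguments: {"type":"object","properties":{"deltas":{"type":"array"},"newtons":{"type":"number"}},"required":["deltas"]}

```bash
mkdir -p pics; cat > h.py <<'E'
import numpy as np,cv2,json
from station import sense,optics
def snap(n,f):
    d=optics.read_camera(n); cv2.imwrite(f'pics/{f}.png',cv2.cvtColor(d['frame'],cv2.COLOR_RGB2BGR))
    np.savez(f'pics/{f}.npz',K=d['intrinsics'],k=d['k1'],E=d['extrinsics'],im=d['frame']); return d
def load(f):
    z=np.load(f'pics/{f}.npz'); return z['K'],float(z['k']),z['E']
def ray(f,uv):
    K,k,E=load(f); p=cv2.undistortPoints(np.array([[uv]],float),K,np.array([k,0,0,0.]))[0,0]
    R=E[:3,:3]; d=R.T@[p[0],p[1],1]; return -R.T@E[:3,3],d/np.linalg.norm(d)
def atz(f,uv,z):
    o,d=ray(f,uv); return o+d*(z-o[2])/d[2]
def tri(*a):
    A=0;b=0;rs=[ray(*x) for x in a]
    for o,d in rs:
        P=np.eye(3)-np.outer(d,d);A=A+P;b=b+P@o
    x=np.linalg.solve(A,b); return x,[np.linalg.norm(np.cross(x-o,d))*1000 for o,d in rs]
def proj(f,X):
    K,k,E=load(f); return cv2.projectPoints(np.atleast_2d(np.array(X,float)),cv2.Rodrigues(E[:3,:3])[0],E[:3,3],K,np.array([k,0,0,0.]))[0][:,0]
E
python3 - <<'E'
from h import *
np.set_printoptions(precision=3,suppress=True)
for n in('scene','side','wrist'):
    snap(n,n+'0'); print(n,*ray(n+'0',(280,210)))
s=sense();print(s['time'],s['tcp_pos'],s['orientation'],s['opening'],s['wrist_force'])
E
```

```text
scene [1.341 0.266 0.673] [-0.759 -0.236 -0.607]
side [ 0.573 -0.619  0.846] [ 0.038  0.631 -0.775]
wrist [ 0.398 -0.612  0.373] [-0.272 -0.133 -0.953]
0.15 [ 0.327 -0.647  0.231] [ 0.973  0.232 -0.    -0.001] 1.0027248301117917 [-0.481  1.211 -0.333]
```

View pics/scene0.png

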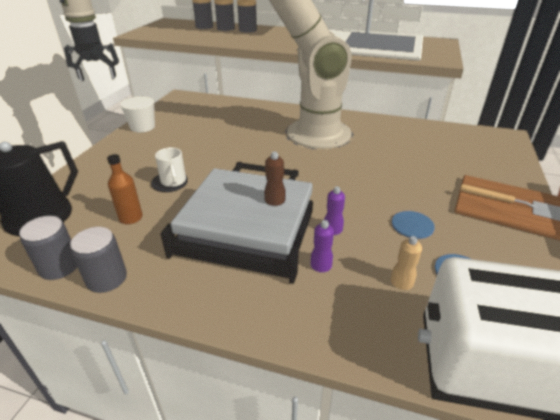

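View pics/side0.png

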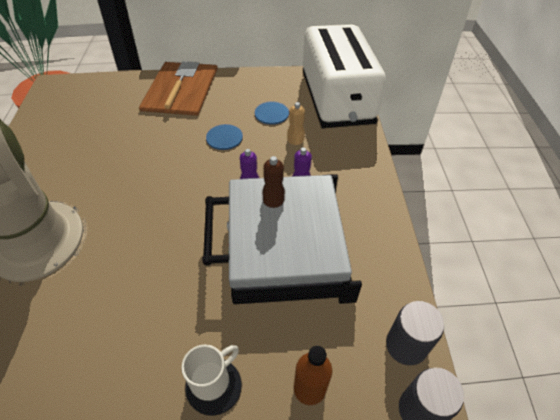

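The scene picture, taken from behind the grill, shows the mill's knob at about (275,155) and the nearest blue coaster at (413,224). In the side picture the knob is at (273,160), the coaster at (224,137), and the bar runs from (209,200) to (208,260). Next I'll crop for finer pixel positions.

```bash
python3 - <<'E'
from h import *
np.set_printoptions(precision=4,suppress=True)
a=cv2.imread('pics/scene0.png')[140:285,160:360];b=cv2.imread('pics/side0.png')[140:310,190:370]
a=cv2.resize(a,None,fx=4,fy=4,interpolation=3)[:,:800];cv2.imwrite('pics/c1.png',a)
b=cv2.resize(b,None,fx=3.5,fy=3.5,interpolation=3);cv2.imwrite('pics/c2.png',b)
for f in('scene0','side0'):
    im=np.load(f'pics/{f}.npz')['im'];h=cv2.cvtColor(im,cv2.COLOR_RGB2HSV)
    m=cv2.inRange(h,(95,100,50),(115,255,255));n,l,st,c=cv2.connectedComponentsWithStats(m)
    for i in range(1,n):
        if st[i,4]>60:print(f,st[i],c[i],atz(f,c[i],.008))
print(tri(('scene0',(275,155)),('side0',(273,160))))
E
```

```text
scene0 [394 213  38  24 434] [413.7972 224.2051] [0.4663 0.3627 0.008 ]
side0 [255 103  34  21 561] [271.3725 112.8057] [0.6064 0.4587 0.008 ]
side0 [207 125  35  24 676] [223.9246 136.753 ] [0.4617 0.3496 0.008 ]
(array([0.5949, 0.0209, 0.2278]), [np.float64(1.8291052742947593), np.float64(1.8291052742947036)])
```

View pics/c1.png

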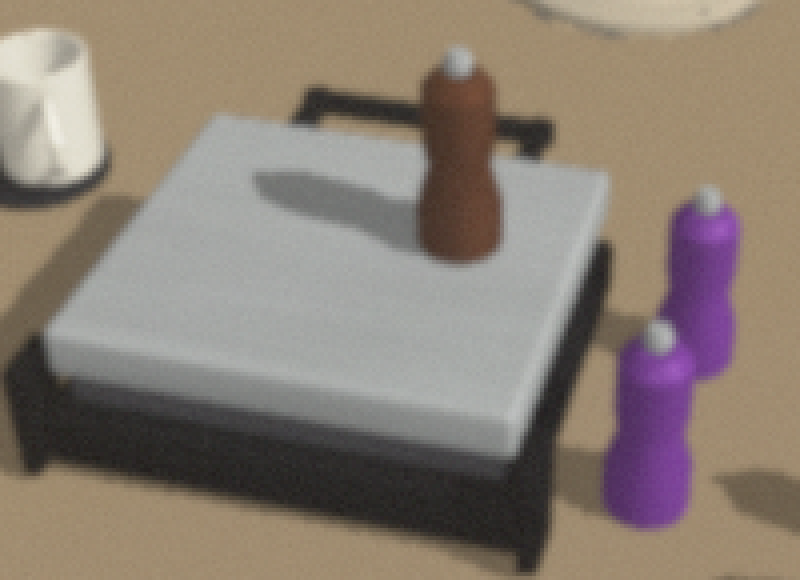

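View pics/c2.png

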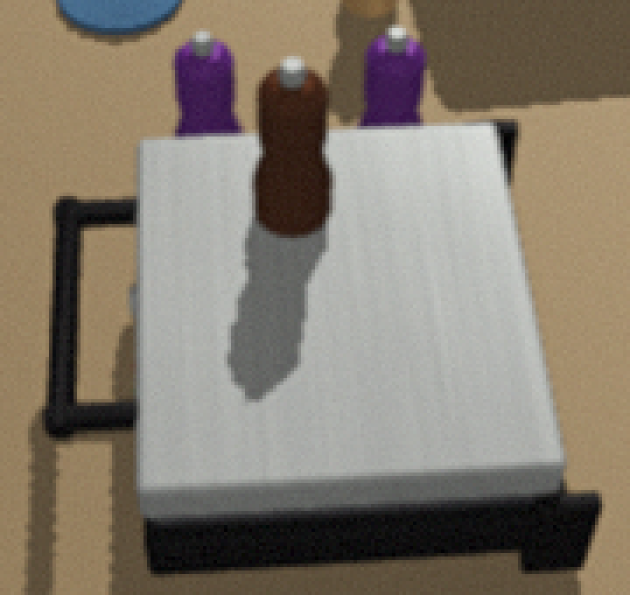

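The crops show these positions, in crop pixels:

| Feature | Scene crop | Side crop |
|---|---|---|
| Mill knob | (459,60) | (292,70) |
| Lid corner, front right | (215,115) | (138,490) |
| Lid corner, front left | (608,175) | (138,140) |
| Lid corner, back right | (48,338) | (565,465) |
| Lid corner, back left | (515,430) | (498,125) |
| Bar end, right | (315,98) | (58,420) |
| Bar end, left | (545,130) | (67,205) |

```bash
python3 - <<'E'
from h import *
np.set_printoptions(precision=4,suppress=True)
S=lambda u,v:('scene0',(160+u/4-.4,140+v/4-.4)); D=lambda u,v:('side0',(190+u/3.5-.4,140+v/3.5-.4))
P={}
for n,a,b in [('knob',(459,60),(292,70)),('FR',(215,115),(138,490)),('FL',(608,175),(138,140)),('BR',(48,338),(565,465)),('BL',(515,430),(498,125)),('barR',(315,98),(58,420)),('barL',(545,130),(67,205))]:
    P[n],r=tri(S(*a),D(*b));print(n,P[n],r[0])
yv=P['FL']+P['BL']-P['FR']-P['BR'];xv=P['BR']+P['BL']-P['FR']-P['FL'];bv=P['barL']-P['barR']
for v in(yv,bv):print('yaw',np.degrees(np.arctan2(-v[0],v[1])),np.linalg.norm(v))
print('yaw x',np.degrees(np.arctan2(xv[1],xv[0])),np.linalg.norm(xv))
c=(P['FL']+P['BL']+P['FR']+P['BR'])/4;print('lidc',c,'bar',(P['barL']+P['barR'])/2)
for u,v in[(459,246)]:print('foot scene',atz(*S(u,v),.105))
print('foot side',atz(*D(292,215),.105))
print('coaster',tri(('scene0',(413.8,224.2)),('side0',(223.9,136.75))))
E
```

```text
knob [0.5952 0.0199 0.2292] 1.2805589268158684
FR [ 0.5002 -0.1877  0.1016] 0.357920251564367
FL [0.4921 0.0877 0.0999] 0.5841788160039965
BR [ 0.7464 -0.1792  0.0985] 1.3541853583158179
BL [0.7419 0.0964 0.0972] 1.4057387665239567
barR [ 0.4505 -0.1346  0.0957] 0.7726814338564051
barL [0.4464 0.0327 0.0972] 0.5311089932108148
yaw 1.3111582878699422 0.5510593769364418
yaw 1.4061913942463897 0.16737146730908
yaw x 1.987729602000726 0.49645584287221406
lidc [ 0.6201 -0.0457  0.0993] bar [ 0.4484 -0.051   0.0964]
foot scene [0.6009 0.0211 0.105 ]
foot side [0.5955 0.0111 0.105 ]
coaster (array([ 0.4591,  0.3623, -0.    ]), [np.float64(2.5100593867662844), np.float64(2.5100593867661414)])
```

Call:
drive_tool(
  deltas=[
    [[0,0,-1],[0,0,-6.5],1],
    [[0,0,-1],[0,0,-6.5],1],
    [[0,0,-1],[0,0,-6.5],1],
    [[0,0,-1],[0,0,-6.5],1],
    [[0,0,-1],[0,0,-6.5],1],
    [[0,0,-1],[0,0,-6.5],1],
    [[0,0,-1],[0,0,-6.5],1],
    [[0,0,-1],[0,0,-6.5],1],
    [[0,0,-1],[0,0,-6.5],1],
    [[0,0,-1],[0,0,-6.5],1],
  ],
  newtons=40,
)

```text
time: 0.98
tcp_pos: [0.3267, -0.647, 0.3314]
orientation: [0.694, 0.72, 0.0, -0.0]
wrist_force: [0.3, 0.9, 0.0]
opening: 0.999
grip_force: 0.0
```

Call:
drive_tool(
  deltas=[
    [[3.9,1.6,0],[0,0,0],1],
    [[3.9,1.6,0],[0,0,0],1],
    [[3.9,1.6,0],[0,0,0],1],
    [[3.9,1.6,0],[0,0,0],1],
    [[3.9,1.6,0],[0,0,0],1],
    [[3.9,1.6,0],[0,0,0],1],
    [[3.9,1.6,0],[0,0,0],1],
    [[3.9,1.6,0],[0,0,0],1],
    [[3.9,1.6,0],[0,0,0],1],
    [[3.9,1.6,0],[0,0,0],1],
  ],
)

```text
time: 1.82
tcp_pos: [0.473, -0.2549, 0.3313]
orientation: [0.696, 0.718, -0.0, 0.0]
wrist_force: [1.6, -0.0, -0.3]
opening: 0.998
grip_force: 0.0
```

```bash
python3 - <<'E'
from h import *
np.set_printoptions(precision=4,suppress=True)
snap('wrist','w1'); s=sense(); print(s['tcp_pos'],s['orientation'],s['qpos'],proj('w1',[[.595,.018,.236],[.45,-.05,.096]]))
E
```

```text
[ 0.4765 -0.2459  0.3319] [ 0.6926  0.7213  0.0021 -0.0004] [ 0.7161  0.2918 -0.4426  1.8882  0.1428  0.9918  0.2523] [[ 540.859  -298.1244]
 [ 263.6462  -29.635 ]]
```

View pics/w1.png

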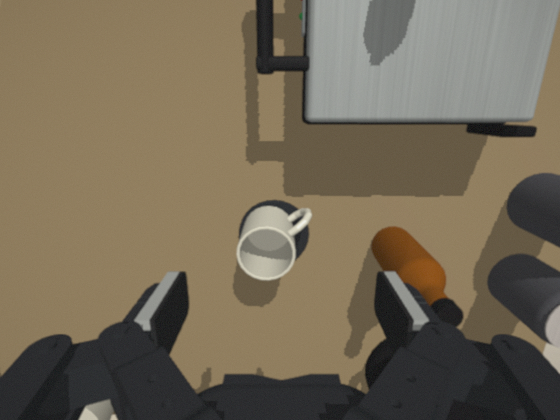

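The wrist picture shows the bar's right end at (265,66) and the lid's front right corner at (305,120). The mug is at (267,250), well below the path.

Call:
drive_tool(
  deltas=[
    [[3.5,2.5,0],[0,0,0],1],
    [[3.5,2.5,0],[0,0,0],1],
    [[3.5,2.5,0],[0,0,0],1],
    [[3.5,2.5,0],[0,0,0],1],
    [[0,0,0],[0,0,0],1],
    [[0,0,0],[0,0,0],1],
  ],
)

```text
time: 2.37
tcp_pos: [0.5663, -0.1156, 0.3309]
orientation: [0.694, 0.72, 0.0, -0.0]
wrist_force: [-0.6, -0.4, 1.0]
opening: 0.996
grip_force: 0.0
```

```bash
python3 - <<'E'
from h import *
np.set_printoptions(precision=4,suppress=True)
print('barR',atz('w1',(265,66),.096),'FR',atz('w1',(305,121),.103))
snap('wrist','w2'); s=sense(); print(s['tcp_pos'],s['orientation'],s['qpos'],proj('w2',[[.595,.018,.236],[.595,.018,.105],[.45,-.05,.096],[.46,.355,.008]]))
E
```

```text
barR [ 0.4527 -0.1358  0.096 ] FR [ 0.4981 -0.1908  0.103 ]
[ 0.5654 -0.1178  0.3308] [ 0.6952  0.7188 -0.0003 -0.0004] [ 0.4538  0.3546 -0.4724  1.8033  0.1855  1.0285 -0.0563] [[ 332.0382   18.1501]
 [ 312.991    51.6429]
 [ 178.7493  114.8147]
 [ 188.182  -328.4278]]
```

View pics/w2.png

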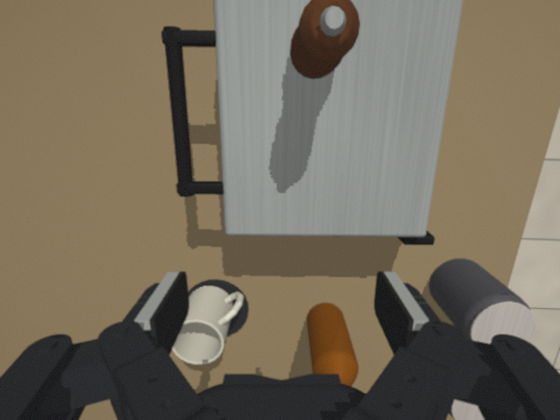

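In this picture the mill's knob is at (333,20), within 2 px of the prediction. The bar ends are at (171,35) and (185,188).

Call:
drive_tool(
  deltas=[
    [[3.4,0.9,0],[0,0,0],1],
    [[3.4,0.9,0],[0,0,0],1],
    [[3.4,0.9,0],[0,0,0],1],
    [[3.3,0.8,0],[0,0,0],1],
    [[0,0,0],[0,0,0],1],
    [[0,0,-0.0],[0,0,0],1],
    [[0,0,2.5],[0,0,0],1],
    [[0,0,2.5],[0,0,0],1],
    [[0,0,2.5],[0,0,0],1],
    [[0,0,0],[0,0,0],1],
  ],
)

```text
time: 3.25
tcp_pos: [0.5934, 0.0139, 0.2519]
orientation: [0.697, 0.717, -0.003, -0.002]
wrist_force: [-0.9, -0.1, -1.1]
opening: 1.001
grip_force: 0.0
```

```bash
python3 - <<'E'
from h import *
np.set_printoptions(precision=4,suppress=True)
print('barL,R',atz('w2',(171,36),.096),atz('w2',(185,188),.096),'knob',atz('w2',(333,20),.229))
print(tri(('w1',(265,66)),('w2',(185,188))))
snap('side','s3'); snap('wrist','w3'); s=sense(); print(s['tcp_pos'])
a=cv2.imread('pics/side0.png');b=cv2.imread('pics/s3.png')[60:320,150:400];cv2.imwrite('pics/c3.png',np.hstack([cv2.resize(b,(400,416)),cv2.resize(cv2.imread('pics/w3.png'),(400,300))[np.r_[0:300,[0]*116]]]))
E
```

```text
barL,R [0.4469 0.0283 0.096 ] [ 0.4523 -0.134   0.096 ] knob [0.5966 0.0186 0.229 ]
(array([ 0.452 , -0.1351,  0.093 ]), [np.float64(0.6629018221180675), np.float64(0.6629018221180812)])
[0.5957 0.0155 0.2561]
```

View pics/c3.png

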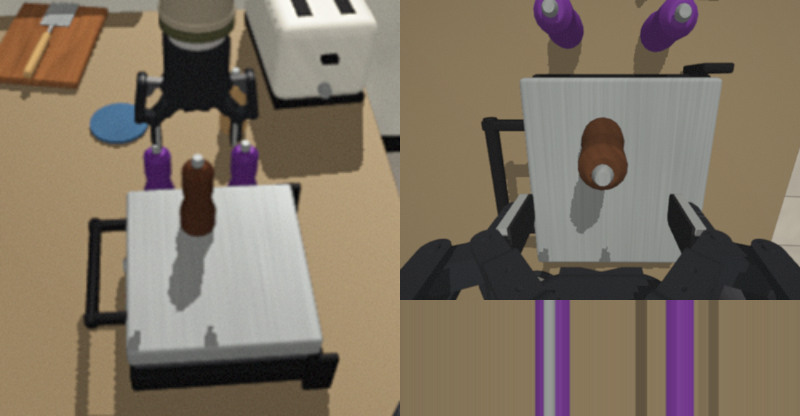

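The picture shows the fingers straddling the knob, which sits at (602,175) in the wrist half, so they are centred on it. I'll go down and close.

Call:
drive_tool(
  deltas=[
    [[0.2,0.1,1.3],[0,0,0],1],
    [[0,0,1.3],[0,0,0],1],
    [[0,0,1.3],[0,0,0],1],
    [[0,0,1.3],[0,0,0],1],
    [[0,0,1.3],[0,0,0],1],
    [[0,0,1.3],[0,0,0],1],
    [[0,0,0],[0,0,0],1],
    [[0,0,0],[0,0,0],1],
    [[0,0,0],[0,0,0],1],
  ],
  newtons=30,
)

```text
time: 4.1
tcp_pos: [0.598, 0.0194, 0.1799]
orientation: [0.696, 0.718, 0.001, 0.001]
wrist_force: [0.4, 0.6, 0.9]
opening: 1.003
grip_force: 0.0
```

Call:
drive_tool(
  deltas=[
    [[0,0,0],[0,0,0],0.8],
    [[0,0,0],[0,0,0],0.65],
    [[0,0,0],[0,0,0],0.5],
    [[0,0,0],[0,0,0],0.4],
    [[0,0,0],[0,0,0],0.4],
    [[0,0,0],[0,0,0],0.4],
    [[0,0,0],[0,0,0],0.4],
    [[0,0,0],[0,0,0],0.4],
  ],
)

```text
time: 4.77
tcp_pos: [0.5971, 0.0199, 0.179]
orientation: [0.696, 0.718, -0.0, 0.0]
wrist_force: [-2.2, 0.1, 6.0]
opening: 0.507
grip_force: 29.8
```

Call:
drive_tool(
  deltas=[
    [[0,0,-0.3],[0,0,0],0.3],
    [[0,0,-0.7],[0,0,0],0.3],
    [[0,0,-1.5],[0,0,0],0.3],
    [[0,0,-2.5],[0,0,0],0.3],
    [[0,0,-2.5],[0,0,0],0.3],
    [[0,0,-1.5],[0,0,0],0.3],
    [[0,0,-0.7],[0,0,0],0.3],
    [[0,0,-0.3],[0,0,0],0.3],
    [[0,0,0],[0,0,0],0.3],
    [[0,0,0],[0,0,0],0.3],
  ],
  newtons=45,
)

```text
time: 5.6
tcp_pos: [0.5966, 0.0197, 0.2774]
orientation: [0.696, 0.718, -0.001, -0.0]
wrist_force: [-0.3, -1.0, -1.4]
opening: 0.501
grip_force: 46.1
```

```bash
python3 - <<'E'
from h import *
np.set_printoptions(precision=4,suppress=True)
s=sense(); print(s['tcp_pos'],s['opening'],s['wrist_force'],s['qpos'])
for f in('scene0','side0'):
    h=cv2.cvtColor(np.load(f'pics/{f}.npz')['im'],cv2.COLOR_RGB2HSV)
    m=cv2.inRange(h,(90,60,30),(120,255,255));n,l,st,c=cv2.connectedComponentsWithStats(m)
    for i in range(1,n):
        if st[i,4]>150:
            q=st[i,:2]+(st[i,2:4]-1)/2; print(f,st[i],c[i],atz(f,c[i],.006),atz(f,q,.006))
E
```

```text
[0.5966 0.0197 0.2774] 0.5005838795235508 [-0.2924 -1.01   -1.4222] [ 0.2144  0.4342 -0.4862  1.8284  0.2457  0.9402 -0.3483]
scene0 [392 212  42  26 827] [412.6917 224.185 ] [0.4644 0.3602 0.006 ] [0.4659 0.3598 0.006 ]
side0 [255 102  34  22 599] [271.2821 112.6411] [0.6062 0.4621 0.006 ] [0.6069 0.4628 0.006 ]
side0 [207 125  35  25 711] [223.9578 136.7609] [0.4615 0.3519 0.006 ] [0.4617 0.3508 0.006 ]
```

Call:
drive_tool(
  deltas=[
    [[0.8,-0.4,0],[0,0,0],0.3],
    [[1.7,-0.6,0],[0,0,0],0.3],
    [[2.5,-0.9,0],[0,0,0],0.3],
    [[2.5,-0.9,0],[0,0,0],0.3],
    [[2.5,-0.9,0],[0,0,0],0.3],
    [[2.5,-0.9,0],[0,0,0],0.3],
    [[2.5,-0.9,0],[0,0,0],0.3],
    [[1.7,-0.6,0],[0,0,0],0.3],
    [[0.8,-0.3,0],[0,0,0],0.3],
    [[0,0,0],[0,0,0],0.3],
  ],
)

```text
time: 6.43
tcp_pos: [0.5262, 0.1951, 0.2777]
orientation: [0.695, 0.719, -0.0, -0.001]
wrist_force: [0.8, -0.0, -2.4]
opening: 0.497
grip_force: 46.0
```

```bash
python3 - <<'E'
from h import *
np.set_printoptions(precision=4,suppress=True)
snap('wrist','w4'); s=sense(); print(s['tcp_pos'],s['orientation'],s['opening'])
f='w4'; h=cv2.cvtColor(np.load(f'pics/{f}.npz')['im'],cv2.COLOR_RGB2HSV)
m=cv2.inRange(h,(90,60,30),(120,255,255));n,l,st,c=cv2.connectedComponentsWithStats(m)
for i in range(1,n):
    if st[i,4]>150:
        q=st[i,:2]+(st[i,2:4]-1)/2; print(f,st[i],c[i],atz(f,c[i],.008),atz(f,q,.008))
E
```

```text
[0.5271 0.1932 0.2777] [ 0.6952  0.7188 -0.0005 -0.0002] 0.49924818126724074
w4 [ 181    0   96   79 6345] [229.0482  34.3335] [0.4618 0.3494 0.008 ] [0.4611 0.3446 0.008 ]
```

View pics/w4.png

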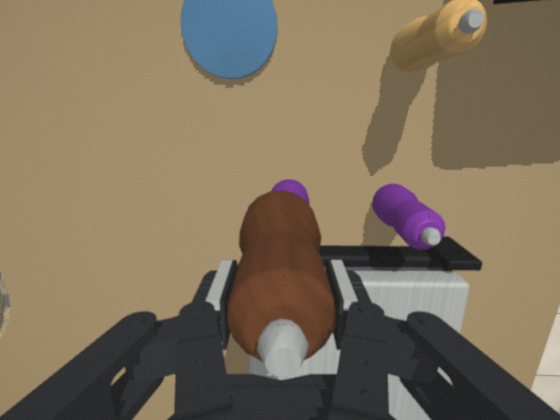

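The coaster is clipped at the top edge, centred near (229,25), and the mill is held upright. I'll fit a circle of known radius to the coaster's visible rim.

```bash
python3 - <<'E'
from h import *
from scipy.optimize import least_squares
np.set_printoptions(precision=4,suppress=True)
for f in('w4','side0','scene0'):
    h=cv2.cvtColor(np.load(f'pics/{f}.npz')['im'],cv2.COLOR_RGB2HSV)
    m=cv2.inRange(h,(90,60,30),(120,255,255));cs=[c[:,0] for c in cv2.findContours(m,0,cv2.CHAIN_APPROX_NONE)[0] if cv2.contourArea(c)>500]
    for c in cs:
        p=np.array([atz(f,q,.007)[:2] for q in c if q[1]>3])
        r=least_squares(lambda a:np.hypot(*(p-a[:2]).T)-a[2],[.46,.35,.055],loss='soft_l1',f_scale=.002);print(f,r.x)
E
```

```text
w4 [0.4614 0.3578 0.0537]
side0 [0.4615 0.3522 0.0536]
side0 [0.6062 0.4624 0.0536]
scene0 [0.464  0.3596 0.0522]
```

Call:
drive_tool(
  deltas=[
    [[0.8,-0.3,0],[0,0,0],0.3],
    [[1.7,-0.6,0],[0,0,0],0.3],
    [[2.5,-0.9,0],[0,0,0],0.3],
    [[2.5,-0.9,0],[0,0,0],0.3],
    [[2.5,-0.9,0],[0,0,0],0.3],
    [[2.5,-0.9,0],[0,0,0],0.3],
    [[2.5,-0.9,0],[0,0,0],0.3],
    [[1.6,-0.6,0],[0,0,0],0.3],
    [[0,0,0],[0,0,0],0.3],
    [[0,0,0],[0,0,0],0.3],
  ],
)

```text
time: 7.32
tcp_pos: [0.4625, 0.3567, 0.2779]
orientation: [0.696, 0.718, -0.0, 0.0]
wrist_force: [0.6, -0.4, -1.8]
opening: 0.502
grip_force: 46.1
```

Call:
drive_tool(
  deltas=[
    [[0,0,1],[0,0,0],0.3],
    [[0,0,2.2],[0,0,0],0.3],
    [[0,0,3],[0,0,0],0.3],
    [[0,0,3],[0,0,0],0.3],
    [[0,0,3],[0,0,0],0.3],
    [[0,0,3],[0,0,0],0.3],
    [[0,0,2],[0,0,0],0.3],
    [[0,0,1.0],[0,0,0],0.3],
    [[0,0,0.3],[0,0,0],0.3],
    [[0,0,0],[0,0,0],0.3],
  ],
)

```text
time: 8.15
tcp_pos: [0.4627, 0.3559, 0.0928]
orientation: [0.696, 0.718, -0.001, 0.0]
wrist_force: [-0.3, -0.3, -1.5]
opening: 0.5
grip_force: 46.0
```

Call:
drive_tool(
  deltas=[
    [[0,0,0.3],[0,0,0],0.3],
    [[0,0,0.3],[0,0,0],0.3],
    [[0,0,0.2],[0,0,0],0.3],
    [[0,0,0.1],[0,0,0],0.3],
    [[0,0,0],[0,0,0],0.3],
    [[0,0,0],[0,0,0],0.3],
  ],
)

```text
time: 8.65
tcp_pos: [0.4625, 0.3568, 0.0845]
orientation: [0.696, 0.718, 0.0, 0.0]
wrist_force: [0.7, 0.7, -1.2]
opening: 0.503
grip_force: 46.1
```

Call:
drive_tool(
  deltas=[
    [[0,0,0.1],[0,0,0],0.3],
    [[0,0,0.1],[0,0,0],0.3],
    [[0,0,0],[0,0,0],0.3],
    [[0,0,0],[0,0,0],0.3],
  ],
)

```text
time: 8.98
tcp_pos: [0.4624, 0.3567, 0.0822]
orientation: [0.696, 0.718, -0.0, -0.0]
wrist_force: [-0.3, -0.2, -1.1]
opening: 0.504
grip_force: 46.1
```

Call:
drive_tool(
  deltas=[
    [[0,0,0.1],[0,0,0],0.3],
    [[0,0,0],[0,0,0],0.3],
    [[0,0,0],[0,0,0],0.3],
  ],
)

```text
time: 9.23
tcp_pos: [0.4624, 0.357, 0.082]
orientation: [0.696, 0.718, 0.0, 0.0]
wrist_force: [-1.5, -0.3, 8.0]
opening: 0.504
grip_force: 46.9
```

Call:
drive_tool(
  deltas=[
    [[0,0,0.1],[0,0,0],0.3],
    [[0,0,0],[0,0,0],0.3],
    [[0,0,0],[0,0,0],0.3],
  ],
)

```text
time: 9.48
tcp_pos: [0.4623, 0.3572, 0.0819]
orientation: [0.696, 0.718, 0.001, 0.0]
wrist_force: [-4.6, -3.4, 17.7]
opening: 0.505
grip_force: 47.9
```

The foot is on the coaster. I'll ease off, then open gently.

Call:
drive_tool(
  deltas=[
    [[0,0,-0.15],[0,0,0],0.3],
    [[0,0,0],[0,0,0],0.3],
    [[0,0,0],[0,0,0],0.53],
    [[0,0,0],[0,0,0],0.6],
    [[0,0,0],[0,0,0],0.75],
    [[0,0,0],[0,0,0],1],
    [[0,0,0],[0,0,0],1],
    [[0,0,0],[0,0,0],1],
    [[0,0,0],[0,0,0],1],
    [[0,0,0],[0,0,0],1],
  ],
)

```text
time: 10.32
tcp_pos: [0.4624, 0.3568, 0.0817]
orientation: [0.696, 0.718, -0.0, -0.0]
wrist_force: [0.5, 0.3, -0.1]
opening: 1.003
grip_force: 0.0
```

Call:
drive_tool(
  deltas=[
    [[0,0,-0.5],[0,0,0],1],
    [[0,0,-1.5],[0,0,0],1],
    [[0,0,-2.5],[0,0,0],1],
    [[0,0,-2.5],[0,0,0],1],
    [[0,0,-2.5],[0,0,0],1],
    [[0,0,-2.5],[0,0,0],1],
    [[0,0,-2],[0,0,0],1],
    [[0,0,-1],[0,0,0],1],
    [[0,0,0],[0,0,0],1],
  ],
)

```text
time: 11.07
tcp_pos: [0.4631, 0.3575, 0.2341]
orientation: [0.696, 0.718, 0.002, 0.0]
wrist_force: [-0.4, -0.7, -0.5]
opening: 1.003
grip_force: 0.0
```

```bash
python3 - <<'E'
from h import *
np.set_printoptions(precision=4,suppress=True)
snap('scene','s5');snap('side','d5'); s=sense(); print(s['tcp_pos'],s['wrist_force'],s['opening'])
a=cv2.imread('pics/s5.png')[130:290,330:480];b=cv2.imread('pics/d5.png')[60:220,150:300]
cv2.imwrite('pics/c5.png',cv2.resize(np.hstack([a,b]),None,fx=2.6,fy=2.6,interpolation=3))
E
```

```text
[0.4623 0.3564 0.2313] [-0.5624 -0.6324 -0.8828] 1.0015374370438324
```

View pics/c5.png

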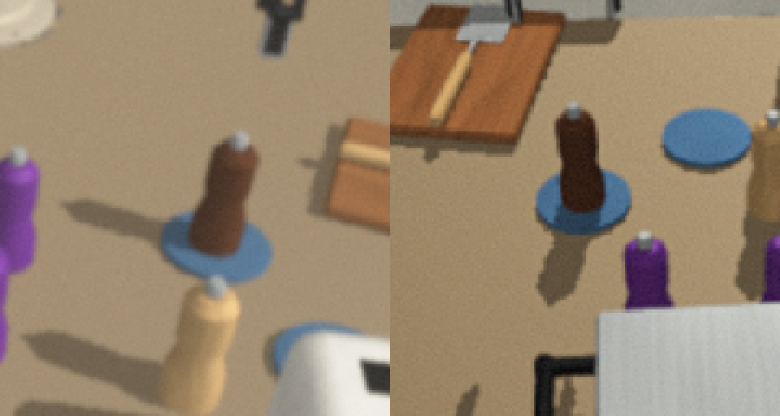

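The picture shows the mill upright and well inside the blue coaster, and the gripper is clear. I'll go to the bar next.

Call:
drive_tool(
  deltas=[
    [[-2,-0.3,0],[0,0,0],0.47],
    [[-4.1,-0.3,0],[0,0,0],0.47],
    [[-4.1,-0.3,0],[0,0,0],0.47],
    [[-4.1,-0.3,0],[0,0,0],0.47],
    [[-4.1,-0.3,0],[0,0,0],0.47],
    [[-4.1,-0.3,0],[0,0,0],0.47],
    [[-4.1,-0.3,0],[0,0,0],0.47],
    [[-4.1,-0.2,0],[0,0,0],0.47],
    [[-4.1,-0.2,0],[0,0,0],0.47],
    [[-3.0,-0.2,0],[0,0,0],0.47],
  ],
)

```text
time: 12.0
tcp_pos: [0.4458, -0.0255, 0.2303]
orientation: [0.697, 0.717, -0.001, -0.001]
wrist_force: [-0.6, 0.4, 0.5]
opening: 0.465
grip_force: 0.0
```

Call:
drive_tool(
  deltas=[
    [[-2,0,0],[0,0,0],0.47],
    [[-1,0,0],[0,0,0],0.47],
    [[0,0,0],[0,0,0],0.47],
    [[0,0,0],[0,0,0],0.47],
    [[0,0,0],[0,0,0],0.47],
  ],
)

```text
time: 12.42
tcp_pos: [0.4483, -0.0502, 0.2314]
orientation: [0.695, 0.719, 0.0, -0.0]
wrist_force: [0.2, -0.3, -0.5]
opening: 0.471
grip_force: 0.0
```

```bash
python3 - <<'E'
from h import *
np.set_printoptions(precision=4,suppress=True)
snap('wrist','w6'); s=sense(); print(s['tcp_pos'],s['orientation'],s['opening'],s['qpos'])
print(proj('w6',[[.449,-.052,.095],[.4465,.0283,.095],[.4515,-.134,.095]]))
E
```

```text
[ 0.4483 -0.0502  0.2315] [ 0.695   0.719   0.0001 -0.0003] 0.4622980461806579 [ 0.3929  0.3103 -0.514   2.1801  0.2333  0.7029 -0.2458]
[[281.0558 200.6316]
 [281.3296 106.4902]
 [280.7663 281.4529]]
```

View pics/w6.png

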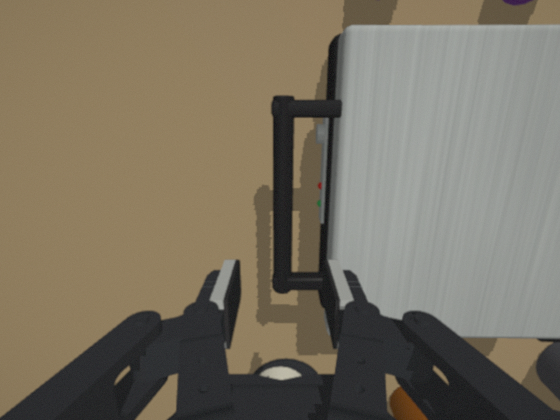

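The bar is at column 283, from (283,100) to (282,285), about 1 mm from the prediction. I'll descend with the fingers straddling it.

Call:
drive_tool(
  deltas=[
    [[0,0.1,1],[0,0,0],0.47],
    [[0,0,2.5],[0,0,0],0.47],
    [[0,0,2.5],[0,0,0],0.47],
    [[0,0,2.5],[0,0,0],0.47],
    [[0,0,2.0],[0,0,0],0.47],
    [[0,0,1.5],[0,0,0],0.47],
    [[0,0,1],[0,0,0],0.47],
    [[0,0,0],[0,0,0],0.47],
  ],
)

```text
time: 13.13
tcp_pos: [0.4483, -0.0504, 0.0995]
orientation: [0.695, 0.719, -0.001, -0.002]
wrist_force: [-0.9, -0.5, 0.2]
opening: 0.47
grip_force: 0.0
```

Call:
drive_tool(
  deltas=[
    [[0,0,1],[0,0,0],0.47],
    [[0,0,1],[0,0,0],0.47],
    [[0,0,0.6],[0,0,0],0.47],
    [[0,0,0],[0,0,0],0.47],
    [[0,0,0],[0,0,0],0.47],
  ],
)

```text
time: 13.55
tcp_pos: [0.4492, -0.0514, 0.0758]
orientation: [0.696, 0.718, -0.0, -0.0]
wrist_force: [0.9, 0.1, 0.0]
opening: 0.469
grip_force: 0.0
```

Call:
drive_tool(
  deltas=[
    [[0,0,0],[0,0,0],0.35],
    [[0,0,0],[0,0,0],0.25],
    [[0,0,0],[0,0,0],0.15],
    [[0,0,0],[0,0,0],0.05],
    [[0,0,0],[0,0,0],0.05],
    [[0,0,0],[0,0,0],0.05],
    [[0,0,0],[0,0,0],0.05],
    [[0,0,0],[0,0,0],0.05],
  ],
  newtons=60,
)

```text
time: 14.22
tcp_pos: [0.4495, -0.0519, 0.0764]
orientation: [0.696, 0.718, 0.0, 0.0]
wrist_force: [-1.1, 1.5, 5.9]
opening: 0.188
grip_force: 58.3
```

Call:
drive_tool(
  deltas=[
    [[0,0.06,-0.5],[0,0,0],0.05],
    [[0,0.1,-0.8],[0,0,0],0.05],
    [[0,0.13,-1.0],[0,0,0],0.05],
    [[0,0.23,-1.15],[0,0,0],0.05],
    [[0,0.24,-1.15],[0,0,0],0.05],
    [[0,0.32,-1.1],[0,0,0],0.05],
    [[0,0.32,-1.1],[0,0,0],0.05],
    [[0,0.41,-1.1],[0,0,0],0.05],
    [[0,0.41,-1.1],[0,0,0],0.05],
    [[0,0,0],[0,0,0],0.05],
  ],
)

```text
time: 15.05
tcp_pos: [0.4711, -0.0513, 0.1676]
orientation: [0.696, 0.718, -0.0, 0.0]
wrist_force: [-2.6, 0.5, -2.6]
opening: 0.189
grip_force: 59.0
```

Call:
drive_tool(
  deltas=[
    [[0,0.49,-1.05],[0,0,0],0.05],
    [[0,0.49,-1.05],[0,0,0],0.05],
    [[0,0.57,-1.01],[0,0,0],0.05],
    [[0,0.57,-1.01],[0,0,0],0.05],
    [[0,0.65,-0.96],[0,0,0],0.05],
    [[0,0.65,-0.96],[0,0,0],0.05],
    [[0,0.72,-0.91],[0,0,0],0.05],
    [[0,0.72,-0.91],[0,0,0],0.05],
    [[0,0,0],[0,0,0],0.05],
    [[0,0,0],[0,0,0],0.05],
  ],
)

```text
time: 15.88
tcp_pos: [0.5153, -0.05, 0.244]
orientation: [0.696, 0.718, -0.004, -0.003]
wrist_force: [-14.1, 0.5, 8.1]
opening: 0.184
grip_force: 58.7
```

Call:
drive_tool(
  deltas=[
    [[0,0.79,-0.85],[0,0,0],0.05],
    [[0,0.8,-0.85],[0,0,0],0.05],
    [[0,0.86,-0.79],[0,0,0],0.05],
    [[0,0.57,-0.52],[0,0,0],0.05],
    [[0,0.29,-0.26],[0,0,0],0.05],
    [[0,0,0],[0,0,0],0.05],
    [[0,0,0],[0,0,0],0.05],
    [[0,0,0],[0,0,0],0.05],
  ],
)

```text
time: 16.55
tcp_pos: [0.5458, -0.0492, 0.277]
orientation: [0.696, 0.718, -0.006, -0.004]
wrist_force: [-26.3, -0.8, 23.4]
opening: 0.187
grip_force: 60.4
```

```bash
python3 - <<'E'
from h import *
np.set_printoptions(precision=4,suppress=True)
snap('scene','s7');snap('side','d7'); s=sense(); print(s['time'],s['tcp_pos'],s['wrist_force'],s['moment'],s['opening'],s['grip_force'],s['joint_vel'])
a=cv2.imread('pics/s7.png')[90:290,150:420];b=cv2.imread('pics/d7.png')[90:290,150:400]
cv2.imwrite('pics/c7.png',cv2.resize(np.hstack([a,b]),None,fx=1.53,fy=1.53,interpolation=3))
E
```

```text
16.65 [ 0.5458 -0.0492  0.277 ] [-25.9764  -0.4712  23.2379] [-0.1209  6.2394 -0.0311] 0.18995561351552342 60.38526177406311 [ 0.001   0.0008  0.0011  0.0018 -0.0007  0.0015  0.0006]
```

View pics/c7.png

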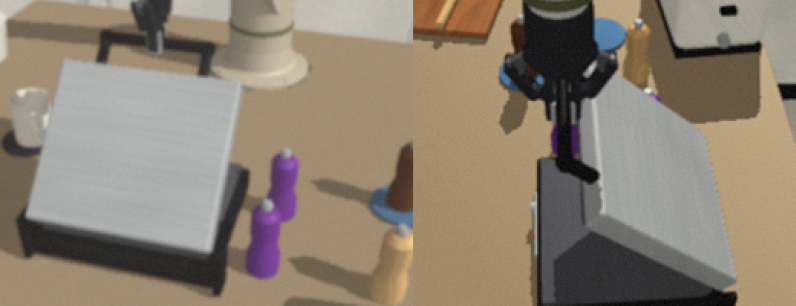

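The lid is up at about 44° and held. The wrist reads about 35 N along the radius, pushing the tool outward, so my path runs slightly inside the real arc. I'll move outward and add the last degree.

Call:
drive_tool(
  deltas=[
    [[0,0,-0.3],[0,0,0],0.05],
    [[0,0.05,-0.3],[0,0,0],0.05],
    [[0,0.05,-0.2],[0,0,0],0.05],
    [[0,0,0],[0,0,0],0.05],
    [[0,0,0],[0,0,0],0.05],
    [[0,0,0],[0,0,0],0.05],
  ],
)

```text
time: 17.15
tcp_pos: [0.5536, -0.0489, 0.2846]
orientation: [0.696, 0.718, -0.001, -0.0]
wrist_force: [-0.1, -0.6, -5.2]
opening: 0.186
grip_force: 59.5
```

```bash
python3 - <<'E'
from h import *
np.set_printoptions(precision=4,suppress=True)
snap('scene','s8');snap('side','d8'); s=sense(); print(s['time'],s['tcp_pos'],s['wrist_force'],s['moment'],s['opening'],s['grip_force'])
a=cv2.imread('pics/s8.png')[100:265,150:330];b=cv2.imread('pics/d8.png')[120:310,220:380]
cv2.imwrite('pics/c8.png',np.hstack([cv2.resize(a,(440,403),interpolation=3),cv2.resize(b,(340,403),interpolation=3)]))
E
```

```text
17.25 [ 0.5537 -0.0489  0.2846] [ 0.3005 -2.4736 -6.1087] [-0.4267  0.7136 -0.0251] 0.18556409661735349 59.435961842536926
```

View pics/c8.png

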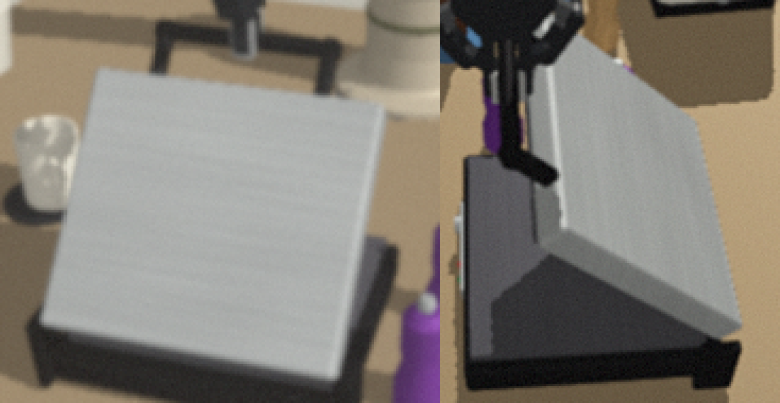

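The force is now only the lid's weight. The crop shows lid corners at scene (98,70), (383,107), (45,323), (335,378) and at side front right (125,228), back right (300,325), back left (255,122). I'll check the angle from these.

```bash
python3 - <<'E'
from h import *
np.set_printoptions(precision=4,suppress=True)
S=lambda u,v:('s8',(150+u/2.444-.3,100+v/2.442-.3)); D=lambda u,v:('d8',(220+u/2.125-.3,120+v/2.121-.3))
FR,e1=tri(S(98,70),D(125,228));BR,e2=tri(S(45,323),D(300,325));BL,e3=tri(S(335,378),D(255,122));FL,e4=tri(S(383,107),D(135,38))
print(FR,BR,BL,FL,e1[0],e2[0],e3[0],e4[0])
for f,b in((FR,BR),(FL,BL)):
    d=f-b;print(np.degrees(np.arctan2(d[2],-d[0])),np.linalg.norm(d))
# model fit: project corners vs angle
h=np.array([.7445,-.0435,.07])
from scipy.optimize import least_squares
y=np.radians(1.8);X=np.array([np.cos(y),np.sin(y),0]);Y=np.array([-np.sin(y),np.cos(y),0]);Z=np.array([0,0,1.])
def C(t,o):return np.array([h+[*o,0]+X*(a*np.cos(t)+.035*np.sin(t))+Y*b+Z*(-a*np.sin(t)+.035*np.cos(t)) for a,b in((-.25,-.14),(-.25,.14),(0,-.14),(0,.14))])
ms=np.array([S(98,70)[1],S(383,107)[1],S(45,323)[1],S(335,378)[1]]);md=np.array([D(125,228)[1],D(135,38)[1],D(300,325)[1],D(255,122)[1]])
def res(p):
    c=C(p[0],p[1:]);return np.r_[(proj('s8',c)-ms).ravel(),(proj('d8',c)-md).ravel()]
r=least_squares(res,[.78,0,0],loss='soft_l1');print(np.degrees(r.x[0]),r.x[1:],r.fun.round(1))
E
```

```text
[ 0.5973 -0.1838  0.2662] [ 0.7677 -0.1775  0.0926] [0.7607 0.0968 0.0913] [0.6093 0.0819 0.2578] 0.9312519756647165 1.7728380301586415 3.3279598035098434 21.20822888175239
45.5334241371523 0.24334423465156943
47.70106144976152 0.22558421833436407
44.75760339354624 [-0.0011  0.0016] [ -1.3  -2.2   0.9  -2.5  -3.4   0.6  -0.7   0.9  -1.6  -0.7 -16.1 -16.6
   2.    0.3   0.3  -2.6]
```

All three estimates put the lid at 45° (45.5° from the corners, 44.8° from the model fit, 45.0° from the pad position). I'll check that it stays still, then hand in.

Call:
drive_tool(
  deltas=[
    [[0,0,0],[0,0,0],0.05],
    [[0,0,0],[0,0,0],0.05],
    [[0,0,0],[0,0,0],0.05],
    [[0,0,0],[0,0,0],0.05],
    [[0,0,0],[0,0,0],0.05],
    [[0,0,0],[0,0,0],0.05],
    [[0,0,0],[0,0,0],0.05],
    [[0,0,0],[0,0,0],0.05],
  ],
)

```text
time: 17.92
tcp_pos: [0.5541, -0.0488, 0.285]
orientation: [0.696, 0.718, -0.0, 0.0]
wrist_force: [1.6, -3.9, -7.7]
opening: 0.183
grip_force: 59.3
```

```bash
python3 -c "
from station import sense,sign_off
s=sense();print(s['tcp_pos'],s['wrist_force'],s['grip_force'])
print(sign_off())"
```

```text
[ 0.55413163 -0.04880756  0.28500749] [ 1.58897057 -3.88533613 -7.68541977] 59.259796142578125
the job is handed in; nothing more can be done
None
```

The pepper mill stands upright on the blue coaster nearest the robot, released, and the gripper is holding the grill's lid still at about 45° open; I handed the job in at 17.9 s.

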